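# Dock the cupping tray and clamp its gate leg at the mark

## Task

Slide the wooden tray with its two cupping glasses fully home into the slotted dock, with the glasses staying upright in it. Then push the dock's sprung gate leg across the slot's mouth until its pointer is level with the fixed mark on the guide, its cam lever still open; only there squeeze the cam lever fully closed against the grip plate. Finish while holding: keep squeezing, with the leg at the mark, and do not let go; leave the other things on the table where they are.

Things in the scene. Friction and masses are not known exactly. Their poses are not given: they have to be found in the camera images.
- dock: Fixed aluminium tray dock. Origin on the table; +x is the way the tray is pushed in (roughly away from the robot), +y left, z up. The slot runs along x, centre line y = +100 mm, between two channel walls 30 mm high, inner faces 126 mm apart. No floor: the tray slides on the table up to the front face (x = 115 mm) of a black stop housing 85 mm high.
- slot_mouth (a point): Middle of the slot's mouth, on the table, dock (-50, 100, 0) mm. The walls flare to about 140 mm apart here. From x = 0 on, lips reach 9 mm over the slot from each wall, underside 30 mm high, top 35 mm.
- tray_home (a point): Point on the table where the tray's origin is when the tray touches the stop housing: dock (30, 100, 0) mm. Axes as the dock's.
- tray: Loose dark wooden tray, 170 (x) x 120 (y) mm, rim 17 mm high, inner floor 8 mm above the table, on two low slippery plastic runners. Origin: centre of the underside. It goes in +x end first; +x starts within 20 degrees of the robot's +x. With both glasses it weighs 0.5 to 0.8 kg.
- tray_handle (a point): On the tray's upright handle board (in its middle, 26 mm along tray x, 12 mm thick along tray y, top 140 mm above the underside), 118 mm above the underside, clear above the glasses. Grip the board from above across its thickness.
- glass_far: Empty cupping glass, 64 mm across at the rim, 80 mm tall, loose, on the tray floor at tray x = +48 mm. Origin: centre of the underside.
- glass_near: The same kind of glass at tray x = -48 mm.
- leg: Gate leg: steel bar 16 mm wide, top 30 mm above the table, sliding along dock +y (left), travel 0 to 100 mm, in front of the slot's mouth. Axes as the dock's; origin on the table under the middle of its head; bar from y = -20 to +150 mm. A spring drives it back right: 2 N at first, 4 to 5.5 N at the mark. Its end passes 10 mm clear of a tray that is home, but strikes one that is not.
- leg_head (a point): Middle of the leg's head, 78 mm above the table (grip height); axes as the dock's. On its -x side a fixed upright black grip plate, y -15 to +15 mm, outer face at x = -12 mm, heights 30 to 95 mm; on its +x side the cam lever, outer face at x = +12 mm when closed. Fingers let down open on either side of these two squeeze them together along x.
- cross_plate (a point): Middle of the right face of the head's upright cross plate, 19 mm left (+y) of leg_head: 90 mm wide in x, heights 30 to 95 mm, 8 mm thick. Fingers standing around grip plate and lever push the leg left by pressing on this face, before they close.
- leg_pointer (a point): Tip of the thin (3 mm) steel pointer fin on the leg, 60 mm left (+y) of leg_head, 42 mm above the table. Axes as the dock's.
- mark: Length mark: thin (3 mm) upright steel fin fixed on the leg's black guide (22 mm high, right of the mouth). Origin at the middle of its top, 42 mm above the table; axes as the dock's. 45 to 75 mm of leg travel from the start. The leg is at the mark when pointer and mark have the same y in dock axes.
- lever (a joint): Cam lever angle, rad: 0 closed (upright, parallel to the grip plate), 0.35 open (top leaning to dock +x). Flap 30 mm wide (y), 8 thick, 60 long, hinged on the leg at leg x = +8, z = 35 mm, axis along y. Sprung open, about 1.5 N at grip height when open, 6 N when closed; it stays closed only while squeezed.
- lever_top (a point): Middle of the lever's top edge, 60 mm from its hinge; when open its outer face there is about 33 mm to +x of leg_head.
- spoon: Bystander: steel cupping spoon, 170 long, lying on the table; leave it alone.
- spare_glass: Bystander: spare cupping glass standing behind the leg's guide, 80 across, 85 tall; leave it alone.
- rinse_mug: Bystander: white mug, 84 across, 90 tall; leave it alone.
- tin: Bystander: closed sample tin, 70 across, 100 tall; leave it alone.
- brush: Bystander: wooden brush, 160 long, lying on the table; leave it alone.
- bean_tray: Bystander: empty wedge-shaped dark wooden bean tray, 150 x 105 x 30; leave it alone.
There are look-alikes about, which are no part of the job. What is shaped like the glass_near but purple is not meant.

How it is judged:
By the outcome, as a careful person would: the job done as asked, in the order asked, and still so for the second after the job is handed in, while the arm keeps its last pose, push and grip.
It also fails if it takes over 58 s, if anything falls off the work surface, if the arm or the gripper's body presses on something with over 40 N, if the wrist force passes 120 N, or if a joint passes its speed limit or range.

## Robot

A 6-joint arm with a two-finger parallel gripper is mounted at the origin on the work surface. World frame = base frame: x ahead of the robot, y to its left, z up, the work surface at z = 0. Lengths are in m, angles in rad, forces in N, time in s.
With the tool pointing down it reaches from about 0.25 to 0.775 m from the base axis. Payload 8.9 kg.
Tool frame: the origin (TCP) lies midway between the tips of the shut fingers; the grasp point (between the pads) lies 19 mm behind it; z points along the fingers, y is the line along which they close (so a half turn about z gives the same grasp; the last joint's range is limited). The gripper opens to 85 mm and grips with 20 to 120 N. Pads are 22 mm wide; open, the fingers measure 114 mm over their backs; the gripper's body (76 mm by 85 mm) begins 54 mm behind the grasp point. The pads swing forward as they close: fully open they stand 13 mm farther back than shut.
Start: joints at [-1.355, 0.291, -0.153, 1.127, 0, 1.431], TCP at [0.182, -0.492, 0.231] pointing down, gripper open.
Joint ranges: [-2.52, 2.52], [-0.91, 1.74], [-1.3, 1.37], [-1.96, 2.02], [-1.52, 1.47], [-3.14, 3.14]. Speed limits (rad/s): [2.22, 2.22, 2.79, 3.14, 3.14, 3.14].

## Interface

Orientations are given as a 3x3 rotation matrix whose columns are the frame's x, y, z axes.
In Python, from station import bot gives the robot as it stands. The module is installed in compiled form; this text tells all that it offers.
- The arm moves only by the shell command python3 -m handwheel 'ROWS' [FORCE]. ROWS is JSON, a list of rows, each a list of 3 entries, a list of its own where there are three numbers: the shift along the tool's x, y, z in units of 50 mm (1.0 is 50 mm), then the turn about the tool's z in units of 8 degrees (1.0 is 8 degrees), then the opening, from 0 (shut) to 1 (fully open). In form: [[[dx, dy, dz], yaw, claw], ...]. A call has 1 to 12 rows; each row shifts and turns the commanded pose from where the row before left it, along the tool's axes as they then stand; what a row does not reach is not made up. A row lasts 1/8 s, in which the tool goes at most 62.5 mm and 10.7 degrees, less where a joint would pass 70% of its speed; a pose out of reach is approached as far as the arm can. A call is refused whole if a number of a shift passes 1 or a number of a turn 1, either way. A call with a gripper value outside its range is refused whole. The fingers move at their own pace and stop on an object; FORCE is the grip in N (left out, the last holds). Time passes only in rows, so rows that do not move let the fingers close. It gives the time, the measured TCP pose, the force, the opening and the grip force at its end, in the units of the state.
- bot.observe(): the state, without advancing time (a new reading comes with each control period).
- bot.snapshot(name): name is "side" or "top"; returns the picture (480x640x3 uint8, red, green, blue); there is no depth.
- bot.camera_info(name): a dict with "fovy" (degrees; the focal length in pixels is half the picture's height over the tangent of half this angle, whatever the lens; pixels are square), "cx", "cy" (the principal point, pixels), "pose" (4x4, takes a point from camera to world coordinates). Camera axes: x right, y down, z forward; pixel columns grow to the right and rows downward; lengths in m; the calibration is good to about 2 mm. A picture is of the moment at which its call begins. camera_info takes no time and is no camera call.
- bot.job_done(): hands the job in; it is judged then, once.
The state is a dict: "clock": time; "qpos": joint angles; "joint_vel": joint speeds; "effort": joint torques, N m; "tool_pos": TCP position; "orientation": TCP orientation; "contact_force": force on the tool from outside, world axes, zero at the start; "ft_torque": the same for the moment, N m; "grip_width": opening from 0.0 (shut) to 1.0 (fully open); "gripper_force": force on a finger pad.
Only numpy, scipy, OpenCV 4.12 (cv2) and the standard library are available. Lean on these libraries where they do the work, as an engineer would, in place of code of your own. Each camera call takes 0.05 s, during which the arm holds its last target. There are 200 camera calls.

## Working session

There is one attempt and no reset: what is moved stays moved. The work goes in short steps, Python scripts to look and compute and a shell command to move; the robot and the scene stay as the last step left them, time stands still between calls to the robot, and variables do not carry over. Pictures are saved under pics/ and viewed, at most 10 in all, crops included, and the job is handed in when it is done.

```bash
mkdir -p pics; python3 - <<'E'
from station import bot
import cv2,numpy as np
for n in("side","top"):
    im=bot.snapshot(n); cv2.imwrite(f"pics/{n}0.png",im[...,::-1])
    c=bot.camera_info(n); print(n,c["fovy"],c["cx"],c["cy"],np.round(c["pose"],4).tolist())
s=bot.observe(); print(s["clock"],s["tool_pos"],np.round(s["orientation"],3).tolist(),s["grip_width"],s["contact_force"])
E
```

```text
side 53.491601658155815 315.5450132952638 236.5886090059164 [[-0.936, -0.2314, 0.2654, 0.2165], [-0.3521, 0.6173, -0.7035, 0.7444], [-0.001, -0.7519, -0.6592, 0.7825], [0.0, 0.0, 0.0, 1.0]]
top 51.75788855055447 330.874317226655 231.11462539061307 [[-0.0059, -0.9931, 0.1167, 0.3378], [-0.9997, 0.0028, -0.0262, 0.0423], [0.0257, -0.1168, -0.9928, 1.2334], [0.0, 0.0, 0.0, 1.0]]
0.1 [ 0.18229117 -0.4919201   0.23079884] [[0.938, 0.347, -0.0], [0.347, -0.938, 0.001], [0.0, -0.001, -1.0]] 1.0000495051461344 [ 0.46637527  0.82004409 -0.41157964]
```

View pics/side0.png

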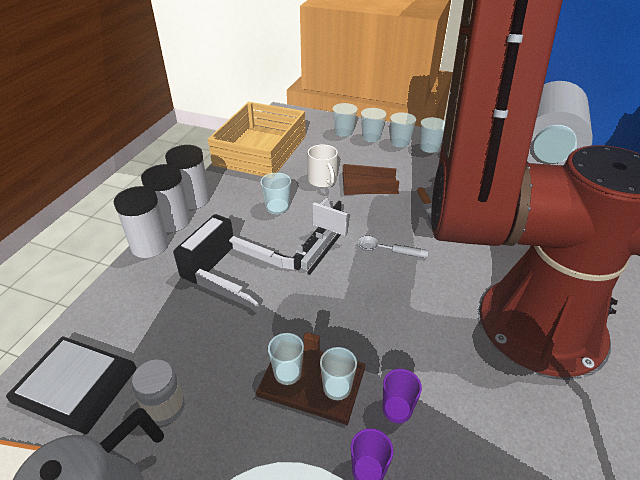

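View pics/top0.png

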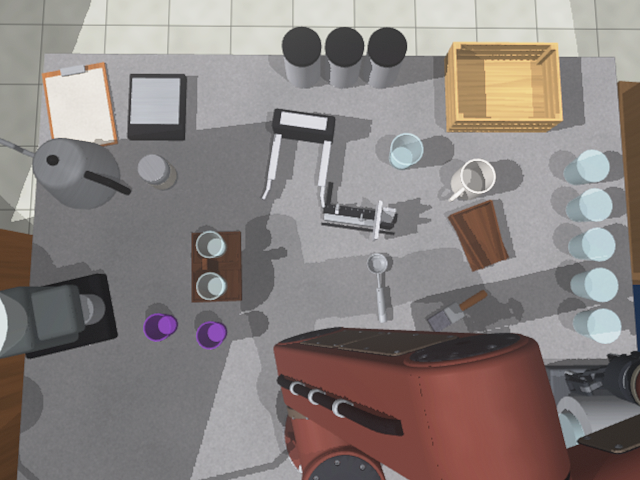

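The side view shows the tray with two clear glasses at (310,380), the dock stop at (203,248), the leg head at (330,220). The top view shows the tray at (217,267), the dock stop at (303,125), the slot mouth around (295,195), the leg on its guide at (360,215) with the cross plate at (378,220), and purple glasses at (160,326) and (211,333). The only glasses on the dark tray are the clear ones. Next I'll enlarge the dock and tray to confirm.

```bash
cat > h.py <<'E'
from station import bot
import cv2,numpy as np
def cam(n):
    c=bot.camera_info(n); f=240/np.tan(np.radians(c["fovy"])/2); return f,c["cx"],c["cy"],np.array(c["pose"])
def ray(n,u,v):
    f,cx,cy,P=cam(n); d=P[:3,:3]@np.array([(u-cx)/f,(v-cy)/f,1]); return P[:3,3],d/np.linalg.norm(d)
def onz(n,u,v,z):
    o,d=ray(n,u,v); return o+d*(z-o[2])/d[2]
def tri(a,b):  # side px, top px
    (o1,d1),(o2,d2)=ray("side",*a),ray("top",*b)
    t=np.linalg.lstsq(np.c_[d1,-d2],o2-o1,rcond=None)[0]
    p,q=o1+t[0]*d1,o2+t[1]*d2
    return (p+q)/2,np.linalg.norm(p-q)
def proj(n,p):
    f,cx,cy,P=cam(n); q=P[:3,:3].T@(np.array(p)-P[:3,3]); return np.array([cx+f*q[0]/q[2],cy+f*q[1]/q[2]])
def crop(im,x0,y0,x1,y1,k):
    return cv2.resize(im[y0:y1,x0:x1],None,fx=k,fy=k,interpolation=cv2.INTER_CUBIC)
E
python3 - <<'E'
import cv2,numpy as np
from h import crop
t=cv2.imread("pics/top0.png");s=cv2.imread("pics/side0.png")
a=crop(t,255,95,415,245,5/2*1.0)  # 400x375
a=crop(t,255,100,415,250,4.0) # 640x600
cv2.imwrite("pics/a.png",a)
b=np.hstack([crop(t,180,220,255,310,5),crop(s,250,320,375,440,3.75)]) #375x450, 469x450
b=np.hstack([crop(t,185,225,250,310,5.2)[:440],crop(s,250,325,370,435,3.8)[:416].repeat(1,0) if 0 else cv2.resize(s[325:435,250:370],(455,440),interpolation=cv2.INTER_CUBIC)])
print(b.shape);cv2.imwrite("pics/b.png",b)
E
```

```text
(440, 793, 3)
```

View pics/a.png

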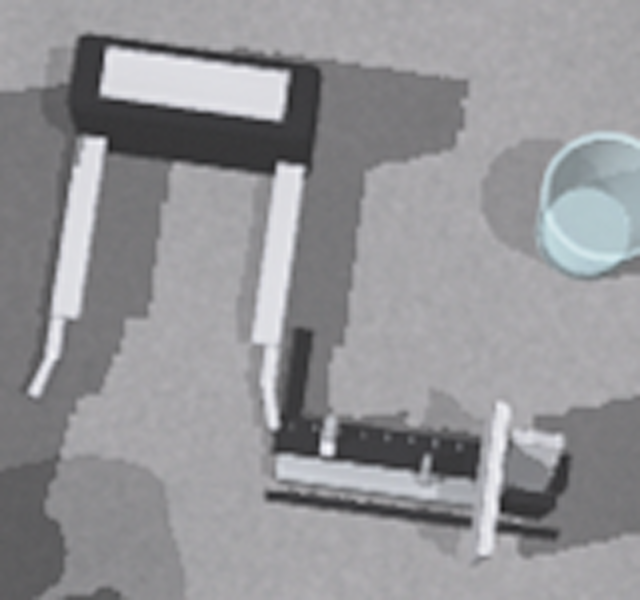

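View pics/b.png

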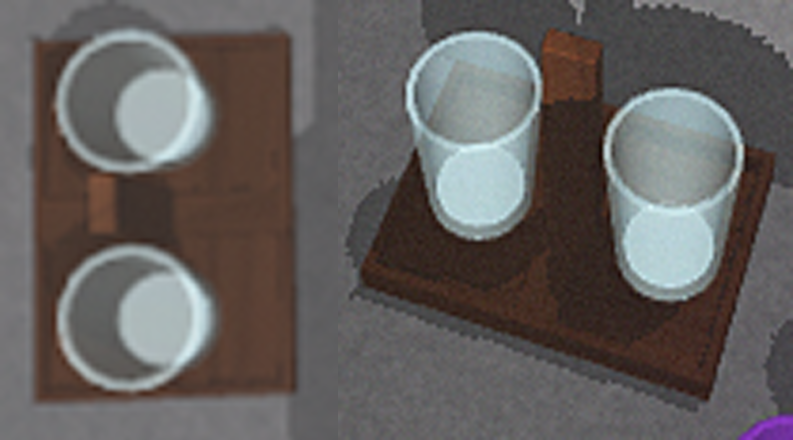

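The crops confirm the dock: lip fronts at crop (65,318) and (267,343), mark fin at crop (330,437), pointer fin at (428,467), cross plate at (490,480), lever at (540,440). The tray carries two clear glasses, with its handle top at crop (102,204). The other glasses are the purple ones at (160,326)/(211,333), which are the wrong colour, and clear ones that aren't on a tray.

```bash
python3 - <<'E'
from h import *
A=lambda x,y,z:onz("top",255+(x+.5)/4-.5,100+(y+.5)/4-.5,z)
B=lambda x,y,z:onz("top",185+(x+.5)/5.2-.5,225+(y+.5)/5.2-.5,z)
f=lambda p:np.round(p*1000,1)
c=[B(*q,.017) for q in((36,37),(290,33),(296,397),(36,402))]
for q in c:print("tray",f(q))
cc=sum(c)/4;ax=(c[0]+c[1]-c[2]-c[3])/2;ay=(c[0]+c[3]-c[1]-c[2])/2
print("tray c",f(cc),np.linalg.norm(ax),np.linalg.norm(ay),np.degrees(np.arctan2(ax[1],ax[0])),np.degrees(np.arctan2(ay[1],ay[0]))-90)
print("handle",f(B(102,204,.14)))
L=[A(78,319,.035),A(253,342,.035),A(104,140,.035),A(277,165,.035)]
for q in L:print("lip",f(q))
d=L[0]-L[1];print(np.linalg.norm(d),np.degrees(np.arctan2(d[1],d[0]))-90,[np.degrees(np.arctan2(*(L[i+2]-L[i])[1::-1])) for i in(0,1)])
g=np.degrees
H=[A(80,36,.085),A(320,68,.085)];d=H[0]-H[1];print("house",[f(h) for h in H],np.linalg.norm(d),g(np.arctan2(d[1],d[0]))-90)
th=np.arctan2(*(L[0]-L[1])[1::-1])-np.pi/2
print("mark",f(A(331,425,.042)),f(A(328,452,.042)),"pointer",f(A(429,458,.042)),f(A(425,482,.042)))
print("cross top",f(A(502,404,.095)),f(A(486,555,.095)))
print("lever top",f(A(514,432,.092)),f(A(563,437,.092)))
print("bar left",f(A(277,468,.03)), f(A(277,485,.03)))
E
```

```text
tray [480.3 352.8  17. ]
tray [481.9 233.3  17. ]
tray [310.9 227.9  17. ]
tray [309.4 348.2  17. ]
tray c [395.6 290.6  17. ] 0.17098550914537022 0.11994521935226203 1.676199698043213 0.7380729996215649
handle [394.9 291.9 140. ]
lip [607.4 149.7  35. ]
lip [592.9  42.   35. ]
lip [721.  134.4  35. ]
lip [705.2  26.7  35. ]
0.1086367746084773 -7.64832465978742 [np.float64(-7.66639567169515), np.float64(-7.742206680178371)]
house [array([769.3, 145.3,  85. ]), array([749.9,   1.3,  85. ])] 0.14530144638171774 -7.671512125511839
mark [539.9  -5.4  42. ] [523.2  -3.5  42. ] pointer [519.4 -65.1  42. ] [504.6 -62.5  42. ]
cross top [ 543.2 -103.5   95. ] [454.4 -92.7  95. ]
lever top [ 527.1 -110.7   92. ] [ 524.  -139.4   92. ]
bar left [515.2  27.5  30. ] [504.6  27.5  30. ]
```

Dock yaw is -7.7° and home is about (630,92) mm. The tray is at (395,291) with yaw about 1.3°, and the measured sizes match those given. Because of the last joint's range I'll use the half-turned grasp (tool x towards robot), so I turn first and then travel.

```bash
python3 -m handwheel '[[[0,0,0],-1,1],[[0,0,0],-1,1],[[0,0,0],-1,1],[[0,0,0],-1,1],[[0,0,0],-1,1],[[0,0,0],-1,1],[[0,0,0],-1,1],[[0,0,0],-1,1],[[0,0,0],-1,1],[[0,0,0],-1,1],[[0,0,0],-1,1],[[0,0,0],-1,1]]' 60
python3 -m handwheel '[[[0,0,0],-1,1],[[0,0,0],-1,1],[[0,0,0],-1,1],[[0,0,0],-1,1],[[0,0,0],-1,1],[[0,0,0],-1,1],[[0,0,0],-1,1],[[0,0,0],-1,1],[[0,0,0],-0.1,1]]'
python3 -m handwheel '[[[-0.38,0.4,0],0,1],[[-0.38,0.8,0],0,1],[[-0.38,0.8,0],0,1],[[-0.38,0.8,0],0,1],[[-0.38,0.8,0],0,1],[[-0.38,0.8,0],0,1],[[-0.38,0.8,0],0,1],[[-0.38,0.8,0],0,1],[[-0.38,0.8,0],0,1],[[-0.38,0.8,0],0,1],[[-0.38,0.8,0],0,1],[[-0.38,0.8,0],0,1]]'
```

```text
clock: 1.6
tool_pos: [0.1824, -0.492, 0.231]
orientation: [[-0.448, 0.894, -0.0], [0.894, 0.448, 0.001], [0.001, 0.0, -1.0]]
contact_force: [0.4, 0.4, -0.7]
grip_width: 1.001
gripper_force: 0.0
clock: 2.72
tool_pos: [0.1824, -0.4921, 0.231]
orientation: [[-1.0, -0.019, -0.0], [-0.019, 1.0, 0.001], [0.0, 0.001, -1.0]]
contact_force: [0.6, -0.1, -0.6]
grip_width: 0.996
gripper_force: 0.0
clock: 4.22
tool_pos: [0.4017, -0.0265, 0.2314]
orientation: [[-1.0, -0.017, 0.0], [-0.017, 1.0, -0.0], [-0.0, -0.0, -1.0]]
contact_force: [0.7, -0.2, 0.0]
grip_width: 0.999
gripper_force: 0.0
```

```bash
python3 -m handwheel '[[[0,0.8,0],0,1],[[0,0.8,0],0,1],[[0.03,0.8,0],0,1],[[0,0.8,0],0,1],[[0,0.8,0],0,1],[[0,0.8,0],0,1],[[0,0.8,0],0,1],[[0,0.5,0],0,1],[[0,0.26,0],0,1],[[0,0,0],0,1]]'
python3 -m handwheel '[[[0,0,0.5],0,1],[[0,0,0.5],0,1],[[0,0,0.5],0,1],[[0,0,0.5],0,1],[[0,0,0.4],0,1],[[0,0,0.2],0,1],[[0,0,0],0,1]]'
python3 - <<'E'
from h import *
a=crop(bot.snapshot("top"),160,210,280,330,3.3);b=crop(bot.snapshot("side"),240,300,390,450,2.65)
h=min(len(a),len(b));cv2.imwrite("pics/c.png",np.hstack([a[:h],b[:h]])[...,::-1])
E
```

```text
clock: 5.48
tool_pos: [0.3934, 0.2901, 0.2311]
orientation: [[-1.0, -0.019, -0.0], [-0.019, 1.0, -0.0], [0.0, -0.0, -1.0]]
contact_force: [0.2, -0.6, 0.2]
grip_width: 1.002
gripper_force: 0.0
clock: 6.35
tool_pos: [0.3934, 0.2893, 0.1011]
orientation: [[-1.0, -0.019, -0.001], [-0.019, 1.0, -0.001], [0.001, -0.001, -1.0]]
contact_force: [-0.8, -0.0, 0.1]
grip_width: 0.999
gripper_force: 0.0
```

View pics/c.png

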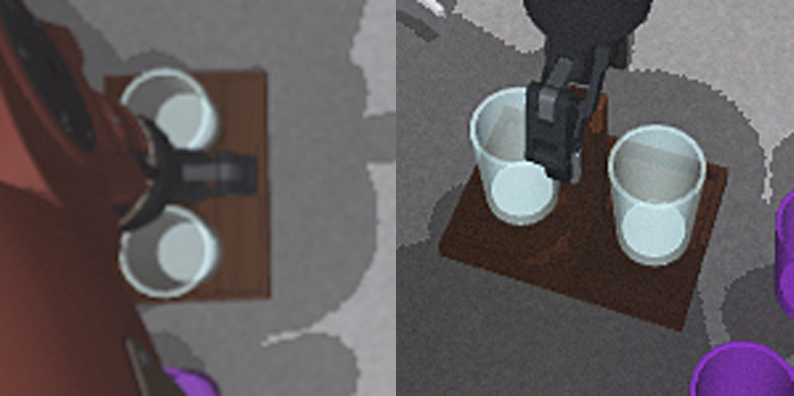

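The fingers straddle the board and both glasses stand upright; now close.

```bash
python3 -m handwheel '[[[0,0,0],0,0],[[0,0,0],0,0],[[0,0,0],0,0],[[0,0,0],0,0],[[0,0,0],0,0],[[0,0,0],0,0]]' 60
python3 -m handwheel '[[[0,-0.1,0],0,0],[[0,-0.2,0],0,0],[[-0.02,-0.35,0],0,0],[[-0.02,-0.35,0],0,0],[[-0.02,-0.35,0],0,0],[[-0.02,-0.35,0],0,0],[[-0.02,-0.35,0],0,0],[[-0.01,-0.35,0],0,0],[[0,-0.35,0],0,0],[[0,-0.35,0],0,0],[[0,-0.15,0],0,0],[[0,-0.08,0],0,0]]'
python3 -m handwheel '[[[0,0,0],0.15,0],[[0,0,0],0.25,0],[[0,0,0],0.25,0],[[0,0,0],0.25,0],[[0,0,0],0.2,0],[[0,0,0],0,0]]'
python3 - <<'E'
from h import *
a=crop(bot.snapshot("top"),215,100,355,300,3);b=crop(bot.snapshot("side"),160,190,330,400,2.2)
h=460;cv2.imwrite("pics/d.png",np.hstack([a[:h],b[:h]])[...,::-1])
E
```

```text
clock: 7.2
tool_pos: [0.3933, 0.2899, 0.1011]
orientation: [[-1.0, -0.02, -0.001], [-0.02, 1.0, -0.0], [0.001, -0.0, -1.0]]
contact_force: [-0.3, 0.2, -2.7]
grip_width: 0.133
gripper_force: 59.6
clock: 8.7
tool_pos: [0.4023, 0.1231, 0.1013]
orientation: [[-1.0, -0.019, -0.0], [-0.019, 1.0, 0.0], [0.0, 0.0, -1.0]]
contact_force: [0.3, 0.5, -5.8]
grip_width: 0.131
gripper_force: 59.1
clock: 9.45
tool_pos: [0.4023, 0.1237, 0.1013]
orientation: [[-0.991, 0.134, 0.0], [0.134, 0.991, -0.0], [-0.0, -0.0, -1.0]]
contact_force: [-0.3, -0.3, -5.1]
grip_width: 0.135
gripper_force: 59.2
```

View pics/d.png

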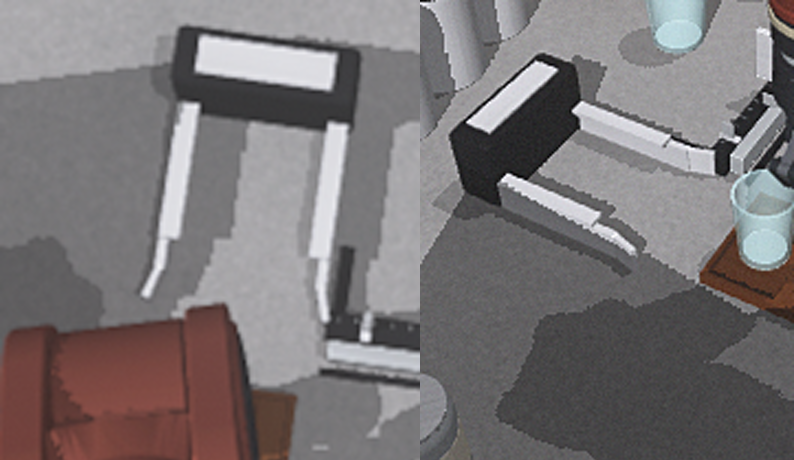

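The tray, with upright glasses, stands before the mouth and is aligned with the dock axis (lateral +1 mm). Push in.

```bash
python3 -m handwheel '[[[-0.1,-0.02,0],0,0],[[-0.2,0,0],0,0],[[-0.3,0,0],0,0],[[-0.3,0,0],0,0],[[-0.3,0,0],0,0],[[-0.3,0,0],0,0],[[-0.3,0,0],0,0],[[-0.3,0,0],0,0],[[-0.2,0,0],0,0]]'
python3 -m handwheel '[[[-0.2,0,0],0,0],[[-0.3,0,0],0,0],[[-0.3,0,0],0,0],[[-0.3,0,0],0,0],[[-0.3,0,0],0,0],[[-0.3,0,0],0,0],[[-0.3,0,0],0,0],[[-0.1,0,0],0,0]]'
```

```text
clock: 10.68
tool_pos: [0.5172, 0.1072, 0.1012]
orientation: [[-0.991, 0.134, 0.0], [0.134, 0.991, 0.0], [-0.0, 0.0, -1.0]]
contact_force: [-0.5, 0.1, -5.8]
grip_width: 0.132
gripper_force: 59.2
clock: 11.68
tool_pos: [0.6209, 0.0932, 0.1011]
orientation: [[-0.991, 0.134, 0.0], [0.134, 0.991, 0.0], [-0.0, 0.0, -1.0]]
contact_force: [-1.0, 0.8, -3.5]
grip_width: 0.136
gripper_force: 59.6
```

```bash
python3 -m handwheel '[[[-0.06,0,0],0,0],[[-0.06,0,0],0,0],[[-0.04,0,0],0,0],[[0,0,0],0,0]]'
python3 -m handwheel '[[[-0.03,0,0],0,0],[[-0.03,0,0],0,0],[[0,0,0],0,0]]'
```

```text
clock: 12.18
tool_pos: [0.628, 0.0923, 0.1012]
orientation: [[-0.991, 0.133, -0.0], [0.133, 0.991, 0.0], [0.0, 0.0, -1.0]]
contact_force: [-0.5, 0.5, -5.9]
grip_width: 0.132
gripper_force: 59.2
clock: 12.55
tool_pos: [0.6291, 0.0926, 0.1016]
orientation: [[-0.991, 0.133, -0.003], [0.133, 0.991, 0.001], [0.004, 0.001, -1.0]]
contact_force: [-9.1, 3.8, 4.1]
grip_width: 0.132
gripper_force: 60.7
```

Contact at home: force about 9 N, TCP dock x≈30 mm. Release, lift and look to confirm.

```bash
python3 -m handwheel '[[[0,0,0],0,1],[[0,0,0],0,1],[[0,0,0],0,1],[[0,0,0],0,1],[[0,0,-0.2],0,1],[[0,0,-0.4],0,1],[[0,0,-0.5],0,1],[[0,0,-0.5],0,1],[[0,0,-0.5],0,1],[[0,0,-0.4],0,1],[[0,0,-0.1],0,1]]'
python3 -m handwheel '[[[0.2,-0.4,0],0,1],[[0.3,-0.7,0],0,1],[[0.3,-0.7,0],0,1],[[0.3,-0.7,0],0,1],[[0.3,-0.7,0],0,1],[[0.3,-0.7,0],0,1],[[0.3,-0.69,0],0,1],[[0,0,0],0,1]]'
python3 -m handwheel '[[[0,0,0],1,1],[[0,0,0],1,1],[[0,0,0],1,1],[[0,0,0],1,1],[[0,0,0],1,1],[[0,0,0],1,1],[[0,0,0],1,1],[[0,0,0],1,1],[[0,0,0],1,1],[[0,0,0],1,1],[[0,0,0],1,1],[[0,0,0],0.25,1]]'
python3 - <<'E'
from h import *
t=bot.snapshot("top");s=bot.snapshot("side")
cv2.imwrite("pics/t1.png",t[...,::-1]);cv2.imwrite("pics/s1.png",s[...,::-1])
a=crop(t,245,90,425,270,2.2);b=crop(s,160,180,370,320,1.9)
h=min(len(a),len(b));o=np.zeros((396,396+b.shape[1],3),np.uint8);o[:,:396]=a;o[:b.shape[0],396:]=b
cv2.imwrite("pics/e.png",o[...,::-1])
E
```

```text
clock: 13.92
tool_pos: [0.6319, 0.0919, 0.2333]
orientation: [[-0.991, 0.133, 0.003], [0.133, 0.991, 0.0], [-0.003, 0.0, -1.0]]
contact_force: [-0.9, -0.1, -1.0]
grip_width: 1.0
gripper_force: 0.0
clock: 14.92
tool_pos: [0.5001, -0.1239, 0.231]
orientation: [[-0.991, 0.136, -0.001], [0.136, 0.991, -0.0], [0.001, -0.0, -1.0]]
contact_force: [0.6, -0.0, 0.6]
grip_width: 1.0
gripper_force: 0.0
clock: 16.42
tool_pos: [0.5016, -0.1216, 0.231]
orientation: [[0.134, 0.991, -0.0], [0.991, -0.134, 0.0], [0.0, -0.0, -1.0]]
contact_force: [-0.7, 0.4, 0.1]
grip_width: 1.001
gripper_force: 0.0
```

View pics/e.png

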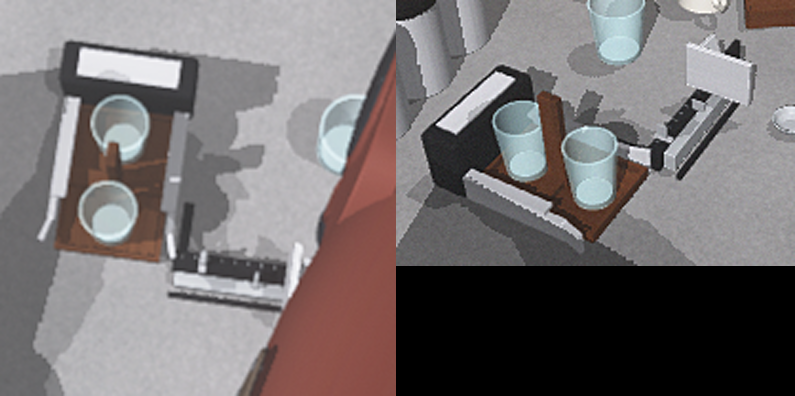

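The tray is home against the housing with both glasses upright. The pointer is at crop (255,278) and the mark at (203,262), still separated. Next I refine the head from the side view.

```bash
python3 - <<'E'
from h import *
xd=np.array([.991,-.1338,0]);yd=np.array([.1338,.991,0]);O=np.array([.6001,.0959,0])-.1*yd
D=lambda p:np.round([(p-O)@xd*1e3,(p-O)@yd*1e3],1)
for u,v in((688,42),(755,75)):print("cross",D(onz("side",160+(u-396)/1.9,180+v/1.9,.095)))
print("handle",D(onz("top",245+112/2.2,90+148/2.2,.14)))
for n,p in dict(tcp=bot.observe()["tool_pos"],head=np.array([.496,-.121,0]),mark=np.array([.5315,-.0045,0]),ptr=np.array([.512,-.0638,0])).items():print(n,D(p))
s=cv2.imread("pics/s1.png");cv2.imwrite("pics/f.png",np.hstack([crop(s,290,180,370,280,5),crop(cv2.imread("pics/t1.png"),310,190,390,240,5).repeat(2,0)[:500]]))
E
```

```text
cross [ -31.4 -106.6]
cross [-133.6  -87. ]
handle [ 34.9 100.3]
tcp [ -68.6 -128.9]
head [ -74.1 -128.9]
mark [-54.5  -8.7]
ptr [-65.9 -70.1]
```

View pics/f.png

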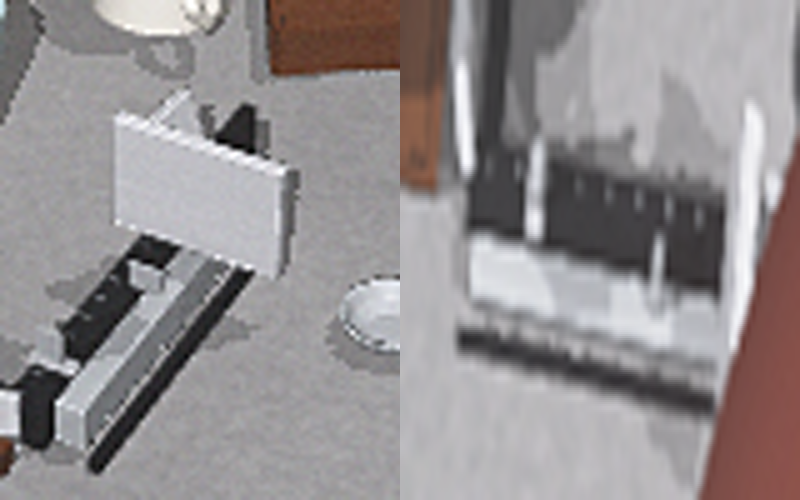

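```bash
cat >> h.py <<'E'
xd=np.array([.991,-.1338,0]);yd=np.array([.1338,.991,0]);O=np.array([.6001,.0959,0])-.1*yd
D=lambda p:np.round([(p-O)@xd*1e3,(p-O)@yd*1e3],1)
E
python3 - <<'E'
from h import *
S=lambda u,v,z:D(onz("side",290+u/5-.4,180+v/5-.4,z))
print("cross",S(115,117,.095),S(276,172,.095));print("mark",S(38,328,.042),S(63,345,.042));print("ptr",S(130,258,.042),S(165,275,.042))
E
```

```text
cross [ -30.8 -102.3] [-116.6 -100.6]
mark [-42.8  -5.3] [-58.6  -0.7]
ptr [-56.7 -69.2] [-77.1 -66.1]
```

Head is at dock (-74,-128.7), consistent in both views; the mark needs 61 to 65 mm of travel. Descend around grip plate and lever.

```bash
python3 -m handwheel '[[[-0.04,-0.06,0.3],0,1],[[0,0,0.5],0,1],[[0,0,0.5],0,1],[[0,0,0.5],0,1],[[0,0,0.5],0,1],[[0,0,0.4],0,1],[[0,0,0.3],0,1],[[0,0,0.3],0,1],[[0,0,0.26],0,1],[[0,0,0],0,0.87],[[0,0,0],0,0.87]]'
python3 -m handwheel '[[[0.1,0,0],0,0.87],[[0.1,0,0],0,0.87],[[0.1,0,0],0,0.87],[[0.1,0,0],0,0.87],[[0,0,0],0,0.87]]'
```

```text
clock: 17.9
tool_pos: [0.4984, -0.124, 0.0537]
orientation: [[0.133, 0.991, 0.0], [0.991, -0.133, -0.0], [-0.0, 0.001, -1.0]]
contact_force: [0.1, -0.4, -0.5]
grip_width: 0.867
gripper_force: 0.0
clock: 18.52
tool_pos: [0.5011, -0.1037, 0.0535]
orientation: [[0.133, 0.991, 0.001], [0.991, -0.133, -0.0], [-0.0, 0.001, -1.0]]
contact_force: [-0.6, -1.9, 1.7]
grip_width: 0.864
gripper_force: 0.9
```

Leg is being pushed (spring ≈2 N), lever untouched. Continue to short of the mark, then look.

```bash
python3 -m handwheel '[[[0.1,0,0],0,0.87],[[0.15,0,0],0,0.87],[[0.15,0,0],0,0.87],[[0.15,0,0],0,0.87],[[0.15,0,0],0,0.87],[[0.1,0,0],0,0.87],[[0.1,0,0],0,0.87],[[0,0,0],0,0.87]]'
python3 - <<'E'
from h import *
t=bot.snapshot("top");s=bot.snapshot("side");print(D(bot.observe()["tool_pos"]))
cv2.imwrite("pics/t2.png",t[...,::-1]);cv2.imwrite("pics/s2.png",s[...,::-1])
cv2.imwrite("pics/g.png",np.hstack([crop(s,275,190,355,280,5),crop(t,300,180,380,270,5)])[...,::-1])
E
```

```text
clock: 19.52
tool_pos: [0.5071, -0.059, 0.0533]
orientation: [[0.133, 0.991, 0.0], [0.991, -0.133, -0.0], [0.0, 0.0, -1.0]]
contact_force: [1.8, -4.1, 1.3]
grip_width: 0.872
gripper_force: 1.8
[-71.6 -66.2]
```

View pics/g.png

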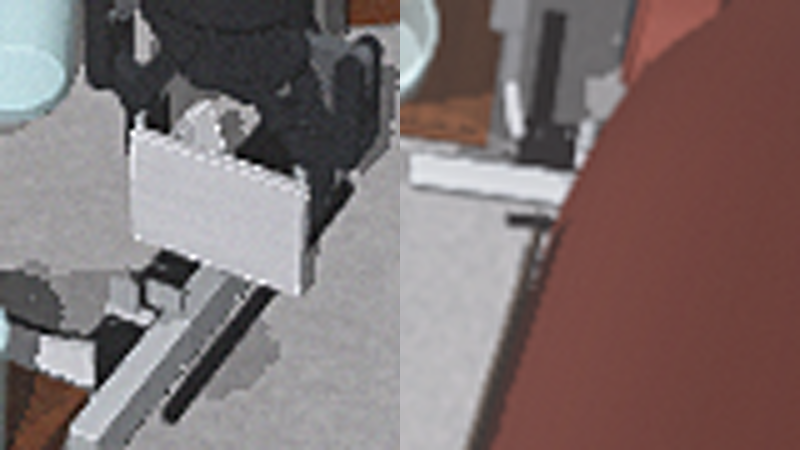

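The side view shows the pointer fin at crop (165,292) just right of the mark fin at (125,285), not yet level. I'll read the fin edges numerically.

```bash
python3 - <<'E'
from h import *
for n in("s1","s2"):
    s=cv2.imread(f"pics/{n}.png",0); print(n)
    x0,x1,y0,y1=(296,325,228,255) if n=="s1" else (295,316,238,258)
    print("     "," ".join("%3d"%x for x in range(x0,x1)))
    for y in range(y0,y1): print(y,":"," ".join("%3d"%v for v in s[y,x0:x1]))
E
```

```text
s1
      296 297 298 299 300 301 302 303 304 305 306 307 308 309 310 311 312 313 314 315 316 317 318 319 320 321 322 323 324
228 : 164 158 157 158 155 157 158 160 157 153 154 157 153 161 156 151 160 161 160 165 136  63  57  58  37  46  49  73 159
229 : 159 160 154 159 155 155 149 157 158 156 156 158 158 161 160 165 157 156 166 176  62  38  43  61  40  33  36  34  37
230 : 152 156 155 161 151 151 156 158 162 163 153 156 156 154 161 165 162 162 174  70  39  36  40  47  46  45  43  40  23
231 : 161 158 162 153 153 152 158 158 166 162 156 163 158 158 159 129 128 142  90  28  23  31  35  40  37  45  38  31  62
232 : 149 156 158 163 154 157 157 154 154 156 159 152 155 157 126 123 138  84  29  97 199 149  49  17  23  36  32  51 178
233 : 155 154 157 163 158 154 158 157 160 151 151 154 155 160 126 141 115  37  34  51 173 173 185 196 145  45  24 171 156
234 : 155 156 161 159 156 155 159 156 154 155 163 130 126 132 141 111  42  32  33  48 169 155 156 166 168 187 151  86 155
235 : 155 156 155 159 159 161 163 166 167 133 131 128 133 137 146  67 116  71  35  50 177 161 155 158 161 161 115 142 148
[... 3511 characters left out ...]
59 157 155 170 126  16  84 180 172 166 166 162 166  85 162 154 156 163
251 : 122 195 183 183 163 153 161 112  87  47  50 125 121 162 165 167  85 156 156 160 146
252 : 132 181 159 207 196 178 163 130 192 197 143  34  96 155 150 154 131 155 158 173 102
253 : 108  45  33  68 163 216 208 199 195 196 181  77 149 149 150 153 147 152 164 109 107
254 :  52  51  92  58  45  55  68 165 212 206 103 158 150 144 181 191 186 213 112 104 112
255 :  42  41  43  36  42  38  32  37  68  67 154 190 182 181 189 190 194 157 116 105 107
256 :  40  42  38  41  41  39  37  28  20 183 188 190 182 180 187 194 160 115 107 113 107
257 :  40  41  42  46  40  44  40  23 126 191 184 184 178 180 193 197 107 117 102 107 111
```

```bash
python3 - <<'E'
from h import *
S=lambda u,v:D(onz("side",u,v,.042))
print("mark",S(301.5,247),S(296.7,244.8),S(299.1,245.9))
print("s1",S(321.5,234.1),S(315.9,231.9),S(318.7,233))
print("s2",S(310.3,248.1),S(304.5,245.9),S(307.4,247))
p=onz("side",299,246,.042)
for d in(xd,yd):print(proj("side",p+.01*d)-proj("side",p))
E
```

```text
mark [-54.6  -4.7] [-41.1  -5.9] [-47.8  -5.3]
s1 [-74.  -66.5] [-58.5 -67.3] [-66.3 -66.9]
s2 [-74.2 -11. ] [-58.8 -11.2] [-66.5 -11.1]
[-3.75069112 -1.37822211]
[-2.16818457  2.59000906]
```

Both views agree on 61.5 mm total travel; about 6 mm remains. Advance, recentre, and check once more before squeezing.

```bash
python3 -m handwheel '[[[0.06,-0.02,0],0,0.87],[[0.06,-0.02,0],0,0.87],[[0,0,0],0,0.87],[[0,0,0],0,0.87]]'
python3 - <<'E'
from h import *
s=bot.snapshot("side");print(D(bot.observe()["tool_pos"]));cv2.imwrite("pics/s3.png",s[...,::-1])
s=cv2.cvtColor(s,cv2.COLOR_RGB2GRAY)
print("     "," ".join("%3d"%x for x in range(295,314)))
for y in range(243,257): print(y,":"," ".join("%3d"%v for v in s[y,295:314]))
E
```

```text
clock: 20.12
tool_pos: [0.5056, -0.0533, 0.0533]
orientation: [[0.134, 0.991, 0.0], [0.991, -0.134, -0.0], [-0.0, 0.0, -1.0]]
contact_force: [2.6, -4.8, 2.8]
grip_width: 0.869
gripper_force: 1.9
[-73.7 -60.5]
      295 296 297 298 299 300 301 302 303 304 305 306 307 308 309 310 311 312 313
243 : 161 156 158 160 160 164 170 173 174  72  31  61 100  48  31  46  61  68 159
244 : 163 161 151 156 160 157  98 115  83  36  34  43  47  42  33  42  25  22  32
245 : 130 127 151 149 137 144  69  47  33  32  42  44  44  40  41  42  39  22 162
246 : 132 125 164 162 155 156 131  59  44  36  29  39  43  34  37  36  26 110 169
247 : 130 120 164 165 162 160 165 116 114 169  48  23  26  35  35  37  68 164 158
248 : 131 119 166 160 161 156 167 113 162 167 156 161 121  46  16  50 180 161 152
249 : 130 122 166 163 156 161 167 107 164 157 161 165 160 163 116 107  93 151 154
250 : 128 156 172 159 155 155 166 110 165 165 151 161 160 165 169  91 154 152 159
251 : 122 196 187 185 170 151 163 106 141 164 160 162 156 153 166  68 157 157 161
252 : 137 180 158 208 196 185 164 126 184 169 160 162 164 172 169  80 158 157 160
253 : 108  43  35  67 158 216 213 199 193 188 173 122 152 158 165 137 153 159 168
254 :  58  55  90  59  48  43  73 161 210 206 108 158 157 151 155 151 160 171 120
255 :  40  37  46  40  35  31  28  47  71  77 161 155 148 145 148 153 157 133 108
256 :  39  40  43  46  43  44  36  32  26 158 155 143 185 186 190 199 173 111 108
```

Pointer and mark top edges are collinear to within about 0.2 px (<1 mm), lever still open. Squeeze there.

```bash
python3 -m handwheel '[[[0,0,0],0,0.6],[[0,0,0],0,0.4],[[0,0,0],0,0.2],[[0,0,0],0,0],[[0,0,0],0,0],[[0,0,0],0,0],[[0,0,0],0,0],[[0,0,0],0,0]]' 40
python3 - <<'E'
from h import *
s=bot.snapshot("side");t=bot.snapshot("top");print(D(bot.observe()["tool_pos"]));cv2.imwrite("pics/s4.png",s[...,::-1])
g=cv2.cvtColor(s,cv2.COLOR_RGB2GRAY)
for y in range(243,254): print(y,":"," ".join("%3d"%v for v in g[y,295:314]))
cv2.imwrite("pics/i.png",np.hstack([crop(s,180,180,370,330,2.6),crop(t,250,90,345,240,2.6)])[...,::-1])
E
```

```text
clock: 21.18
tool_pos: [0.505, -0.0533, 0.0555]
orientation: [[0.133, 0.991, -0.0], [0.991, -0.133, -0.001], [-0.001, 0.0, -1.0]]
contact_force: [-13.0, -2.8, 36.8]
grip_width: 0.268
gripper_force: 41.4
[-74.3 -60.7]
243 : 161 156 155 161 156 172 171 173 180  70  40  58 102  50  33  42  64  65 155
244 : 158 154 152 153 157 161  94 109  76  32  33  40  52  43  40  40  30  23  36
245 : 159 157 155 150 161 162 102  61  30  34  45  39  41  36  44  40  36  30 158
246 : 159 155 155 162 156 156 144  64  45  38  32  37  39  43  40  40  26 108 168
247 : 165 156 163 162 158 163 165 113 121 165  47  44  22  34  39  31  68 165 158
248 : 164 156 159 159 160 158 166 118 116 172 159 165 118  43  22  35 178 162 155
249 : 132 126 167 162 160 158 166 114 108 160 164 166 158 163 164 106  86 155 156
250 : 125 157 170 159 164 157 166 111 117 165 156 160 159 159 173  89 155 158 157
251 : 120 195 186 185 167 155 158 108 149 162 165 166 159 162 167  81 156 158 156
252 : 130 186 157 205 195 189 161 127 180 165 157 164 164 166 166  79 157 157 160
253 : 112  45  41  71 162 215 209 199 192 193 175 123 152 156 166 132 161 159 169
```

View pics/i.png

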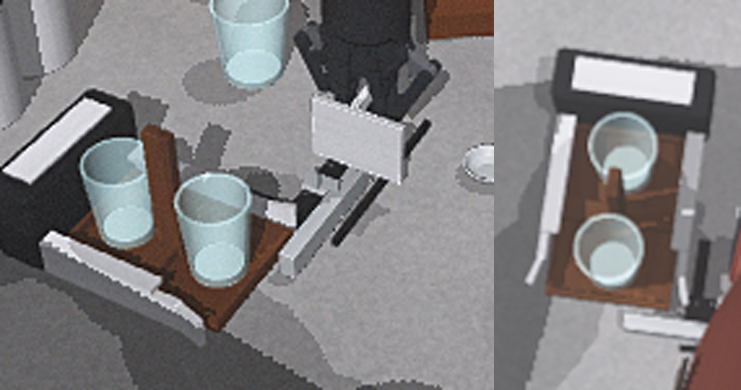

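The lever is closed (width about 23 mm), the leg is at the mark, the tray is home and the glasses are upright (side crop (120,195), (212,230)). Closing swung the pads down and left a 37 N vertical load, so I'll relieve that gently while holding the squeeze.

```bash
python3 -m handwheel '[[[0,0,-0.02],0,0],[[0.01,-0.01,-0.02],0,0],[[0,0,0],0,0],[[0,0,0],0,0],[[0,0,0],0,0]]' 40
python3 - <<'E'
from h import *
g=cv2.cvtColor(bot.snapshot("side"),cv2.COLOR_RGB2GRAY);print(D(bot.observe()["tool_pos"]))
for y in range(244,252): print(y,":"," ".join("%3d"%v for v in g[y,295:314]))
E
```

```text
clock: 21.9
tool_pos: [0.5049, -0.0527, 0.0556]
orientation: [[0.134, 0.991, -0.0], [0.991, -0.134, -0.0], [-0.0, -0.0, -1.0]]
contact_force: [-2.4, -5.3, 9.0]
grip_width: 0.263
gripper_force: 44.8
[-74.5 -60. ]
244 : 159 152 153 155 154 165 100 108  78  37  38  41  50  43  40  40  34  31  32
245 : 162 157 158 152 158 166  98  62  32  36  38  35  46  41  45  42  34  20 160
246 : 159 161 159 158 151 158 140  52  50  35  35  40  43  45  42  35  24 112 164
247 : 164 157 160 165 161 160 168 116 115 164  50  23  26  32  37  30  66 163 160
248 : 158 161 158 161 161 158 171 114 167 174 164 115 121  46  24  54 182 162 153
249 : 130 124 159 165 160 159 166 107 161 160 161 157 164 164 119  88  86 153 156
250 : 132 158 171 162 160 152 165 107 164 163 161 159 159 172 151  91 154 158 158
251 : 122 195 185 180 167 157 158 100 166 165 162 160 160 159 152  69 158 158 156
```

Loads are relaxed (vertical 37 → 9 N), the leg is at the mark, the lever is squeezed shut and the hold is steady. Handing in.

```bash
python3 -c "
from station import bot
print(bot.job_done())"
```

```text
the job is handed in; nothing more can be done
None
```

I handed the job in at about 22 s: the tray is home with both glasses upright, and the leg is within about 1 mm of the mark by the side camera, with the cam lever squeezed shut and still held at about 45 N.

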